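# Charge a grinding jar from a spouted carton

## Robot

A 7-joint arm with a two-finger parallel gripper is mounted at the origin on the work surface. World frame = base frame: x ahead of the robot, y to its left, z up, the work surface at z = 0. Lengths are in mm, angles in rad, forces in N, time in s.
With the tool pointing down it reaches from about 400 to 850 mm from the base axis. Payload 4.5 kg.
Tool frame: the origin (TCP) lies midway between the tips of the shut fingers; the grasp point (between the pads) lies 19 mm behind it (bot.grasp_offset is the z of the grasp point in the tool frame, in mm); z points along the fingers, y is the line along which they close (so a half turn about z gives the same grasp; the last joint's range is limited). The gripper opens to 88 mm and grips with 3 to 60 N. Pads are 18 mm wide; open, the fingers measure 123 mm over their backs; the gripper's body (75 mm by 187 mm) begins 45 mm behind the grasp point.
Start: joints at [-1.212, 0.689, -0.195, 1.565, 0.157, 0.902, -0.215], TCP at [199.43, 592.352, 238.743] pointing down, gripper open.
Joint ranges: [-3.01, 3.01], [-0.46, 2.08], [-1.47, 1.51], [0.13, 2.56], [-1, 4.14], [0.04, 2.09], [-2.66, 2.66]. Speed limits (rad/s): [2.57, 2.57, 3.14, 3.14, 3.14, 3.14, 3.14].

## Interface

Orientations are given as a unit quaternion [w, x, y, z].
In Python, from plant import bot gives the robot as it stands.
- The arm moves only by the shell command python3 -m inch 'ROWS' [OPENING]. ROWS is text: rows parted by semicolons, each of 6 numbers parted by spaces: the shift along the tool's x, y, z each as a share of 200 mm, from -1 to 1, then the turn, a rotation vector about the tool's x, y, z each as a share of 30 degrees, from -1 to 1. A call has 1 to 5 rows; each row shifts and turns the commanded pose from where the row before left it, along the tool's axes as they then stand; what a row does not reach is not made up. A row lasts 1/12 s, in which the tool goes at most 41.7 mm and 7.16 degrees, less where a joint would pass 70% of its speed; a pose out of reach is approached as far as the arm can. A call with a number of a shift or a turn outside -1 to 1 is refused whole. A call with a gripper value outside its range is refused whole. OPENING is the closure, from 0 (fully open) to 1 (shut), set as the call begins (- or left out, the last holds). The fingers move at their own pace and stop on an object; the grip force is fixed at half the most. Time passes only in rows, so rows that do not move let the fingers close. It gives the time, the measured TCP pose, the force, the opening and the grip force at its end, in the units of the state.
- bot.get_obs(): the state, without advancing time (a new reading comes with each control period).
- bot.get_image(name): name is "side" or "top" or "wrist"; returns a dict with "color" (420x560x3 uint8, blue, green, red), "z_map" (420x560 float32, mm along the optical axis (not along the pixel's ray), 0 where there is no reading), "intrinsics" (3x3 intrinsics, pixels), "rvec" (rotation vector, rad) and "tvec" (3), from world to camera coordinates, as OpenCV has them. Camera axes: x right, y down, z forward; pixel columns grow to the right and rows downward; lengths in mm; the calibration is good to about 2 mm. A picture is of the moment at which its call begins.
- bot.close_job(): hands the job in; it is judged then, once.
The state is a dict: "time": time; "qpos": joint angles; "dq": joint speeds; "joint_torque": joint torques, N m; "eef_pos": TCP position; "orientation": TCP orientation; "ft_force": force on the tool from outside, world axes, zero at the start; "torque": the same for the moment, N m; "opening": opening from 0.0 (shut) to 1.0 (fully open); "finger_force": force on a finger pad.
Only numpy, scipy, OpenCV 4.12 (cv2) and the standard library are available. Lean on these libraries where they do the work, as an engineer would, in place of code of your own. Each camera call takes 0.05 s, during which the arm holds its last target. There are 200 camera calls.

## Task

Charge the steel grinding jar: with the carton still standing on its stand, pull its folded spout all the way out; then take the carton, tip it and pour all six balls into the jar. Stand the empty carton upright back on its stand behind the stop bar, leaving the jar standing where it is and everything else on the bench undisturbed.

Things in the scene. Friction and masses are not known exactly. Their poses are not given: they have to be found in the camera images.
- carton_mid (a point): Centre of the loose cardboard carton of balls: 80 mm deep (its x), 58 mm wide (y), 110 mm tall (z), 0.3 to 0.43 kg full; the point is 55 mm above its underside. Top closed. Its front, the -x face with the spout, looks roughly away from the robot. Centre of mass near this point. Inside, the floor rises 12 degrees to the spout's crease: upright, the balls lie at the back; tipped front-down 35 to 40 degrees, all roll out of the open spout.
- spout (a joint): Carton's spout: 0 folded flat in the front face, 1.2 rad fully out (stop). Its crease, the hinge, runs along the carton's y, 38.5 mm in front of the middle, 58 mm above the underside. Flap 51 mm wide, 40 mm long; its top edge swings out and down. Friction 0.03 N m (1 N at the tab); stays where left. The standing carton slides or tips at about 1.5 N: follow the arc, ease off at the stop.
- tab (a point): Grip point of the spout's pull tab: a stiff card fin square to the middle of the flap's outer face, 10 mm thick (y), 28 mm long outwards, 20 mm tall. The point is at mid thickness and height, 17 mm out of the flap; folded, it is 21.5 mm in front of and 28 mm above the crease, 24 mm below the carton's top. Axes turn with the spout. Lean the gripper away from the carton, or its body meets it as the tab swings down.
- carton_foot (a point): Centre of the carton's underside (axes as the carton's).
- stand_top (a point): Carton's stand: a fixed black rubber plate 150 mm (x) x 130 mm (y), 4 mm thick; the point is the centre of its upper face. An aluminium stop bar, 18 mm high above the bench, 8 mm thick and 120 mm long, runs along y near the front, its rear face at x = -38 mm. The carton stands behind the bar, facing it, its middle about 10 mm behind the plate's centre.
- jar_mouth (a point): Centre of the mouth of the open steel grinding jar, loose on the bench: round, 120 mm outside diameter, wall 4 mm, 60 mm tall (the point is 60 mm above the bench), 0.9 kg.
- ball0_center (a point): Centre of white ceramic grinding ball 1 of 6, 16 mm in diameter, 13 g; starts hidden inside the carton.
- ball1_center (a point): Centre of white ceramic grinding ball 2 of 6, 16 mm in diameter, 13 g; starts hidden inside the carton.
- ball2_center (a point): Centre of white ceramic grinding ball 3 of 6, 16 mm in diameter, 13 g; starts hidden inside the carton.
- ball3_center (a point): Centre of white ceramic grinding ball 4 of 6, 16 mm in diameter, 13 g; starts hidden inside the carton.
- ball4_center (a point): Centre of white ceramic grinding ball 5 of 6, 16 mm in diameter, 13 g; starts hidden inside the carton.
- ball5_center (a point): Centre of white ceramic grinding ball 6 of 6, 16 mm in diameter, 13 g; starts hidden inside the carton.
- jar_lid: Bystander: the jar's steel lid lying on the bench, 124 mm across, 24 mm tall with its knob; origin at the centre of its underside.
- reagent: Bystander: amber reagent bottle, 70 mm across, 160 mm tall; origin at the centre of its underside.
- plain_carton: Bystander: plain closed cardboard box, 70 x 100 x 90 mm, no spout; origin at the centre of its underside.
- beaker: Bystander: glass beaker, 72 mm across, 85 mm tall; origin at the centre of its underside.
- roller_head: Bystander: aluminium pump roller head lying flat, 72 mm across, 26 mm tall; origin at the centre of its underside.
- spat: Bystander: lab spatula about 160 mm long lying on the bench; origin at the centre of its underside (spatula: of its length).
Not all that is in view belongs to the job. What is shaped like the part that bears jar_mouth but blue or pink is not meant.

How it is judged:
By the outcome, as a careful person would: the job done as asked, in the order asked, and still so for the second after the job is handed in, with the robot touching nothing.
It also fails if it takes over 64 s, if anything falls off the work surface, if the arm or the gripper's body presses on something with over 40 N, if the wrist force passes 120 N, or if a joint passes its speed limit or range.

## Working session

There is one attempt and no reset: what is moved stays moved. The work goes in short steps, Python scripts to look and compute and a shell command to move; the robot and the scene stay as the last step left them, time stands still between calls to the robot, and variables do not carry over. Pictures are saved under pics/ and viewed, at most 10 in all, crops included, and the job is handed in when it is done.

```bash
ls; mkdir -p pics; cat > h.py <<'E'
import numpy as np, cv2
from scipy.spatial.transform import Rotation as R
from plant import bot
def cam(n):
    im=bot.get_image(n); return im
def world(im,u,v,z=None):
    K=im['intrinsics'];Rm=cv2.Rodrigues(np.array(im['rvec'],float))[0];t=np.array(im['tvec'],float).ravel()
    d=im['z_map'][v,u] if z is None else z
    return Rm.T@(np.linalg.inv(K)@np.array([u,v,1])*d-t)
def cloud(im):
    K=im['intrinsics'];Rm=cv2.Rodrigues(np.array(im['rvec'],float))[0];t=np.array(im['tvec'],float).ravel()
    h,w=im['z_map'].shape;u,v=np.meshgrid(np.arange(w),np.arange(h))
    p=np.stack([u,v,np.ones_like(u)],-1)@np.linalg.inv(K).T*im['z_map'][...,None]
    return (p-t)@Rm
def proj(im,P):
    return cv2.projectPoints(np.array(P,float).reshape(-1,1,3),np.array(im['rvec'],float),np.array(im['tvec'],float),im['intrinsics'],None)[0].reshape(-1,2)
def Rq(q): return R.from_quat([q[1],q[2],q[3],q[0]])
E
python3 - <<'E'
from h import *
o=bot.get_obs();print(o);print(bot.grasp_offset)
ims=[]
for n in('top','side'):
    im=cam(n);np.savez(f'pics/{n}0.npz',**im);ims.append(im['color'])
    cv2.imwrite(f'pics/{n}0.png',cv2.resize(im['color'],(800,600),interpolation=cv2.INTER_CUBIC))
    print(n,im['rvec'],im['tvec'],im['intrinsics'][0])
E
```

```text
pics
{'time': 0.0, 'qpos': array([-1.2122033 ,  0.68994524, -0.19453151,  1.5662948 ,  0.15733406,
        0.90244971, -0.21506906]), 'dq': array([-0.00037789, -0.00124148, -0.00134201,  0.00083446, -0.00179184,
       -0.00098443,  0.00035832]), 'joint_torque': array([ 5.08777539e-04, -5.27569342e+01, -1.26703765e+00, -1.53418225e+01,
       -5.26970357e-02,  6.67499233e-03,  1.79862859e-04]), 'eef_pos': array([199.30000615, 591.75297026, 237.94774721]), 'orientation': array([-7.09978112e-05,  1.61612575e-01,  9.86853916e-01, -8.47796881e-04]), 'ft_force': array([-0.37443131, -0.11782367, -0.4664192 ]), 'torque': array([-0.04589919, -0.01328717,  0.02688352]), 'finger_force': 0.0, 'opening': 0.9995584560085401}
-18.700000000000003
top [ 2.13084866 -2.18816559  0.10026865] [  20.97932633  513.68258977 1713.7121077 ] [541.92435599   0.         274.26309878]
side [-0.03491707 -2.84363967  1.31029272] [510.22018547  52.75070808 958.37626643] [393.77573856   0.         277.71524601]
```

View pics/top0.png

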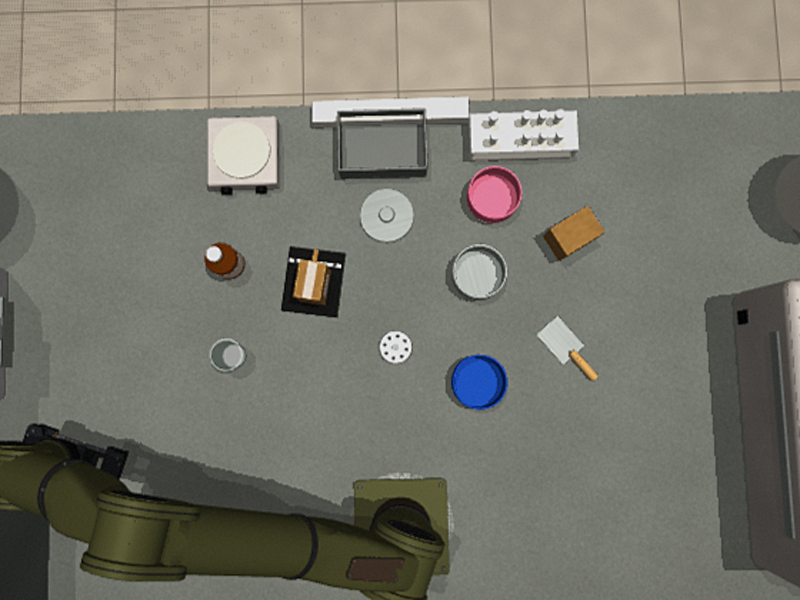

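View pics/side0.png

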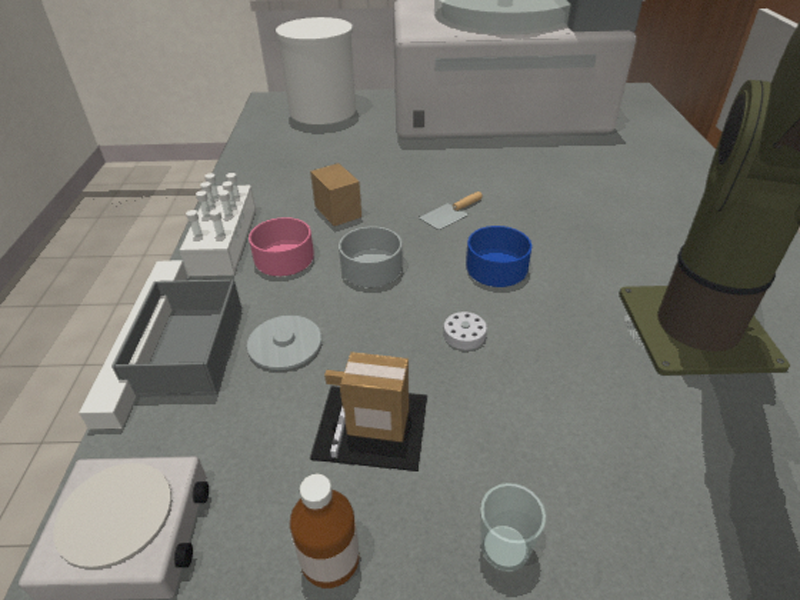

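The top view shows the carton at (312,280) on its black plate, with the tab pointing up in the image at (316,255), which is world +x. The steel jar is at (479,272), pink at (495,193) and blue at (479,381).

```bash
python3 - <<'E'
from h import *
for n in('top','side'):
    im=dict(np.load(f'pics/{n}0.npz'));P=cloud(im);c=im['color'].astype(int);ok=im['z_map']>0
    w=world(im,int(312*.7),int(280*.7)) if n=='top' else world(im,int(376*.7),int(366*.7))
    print(n,'cart seed',w)
    near=ok&(np.hypot(P[...,0]-w[0],P[...,1]-w[1])<110)
    sat=(c[...,2]-c[...,0])
    top=near&(P[...,2]>108)&(P[...,2]<122)
    Q=P[top];print('top n',len(Q),Q.mean(0),cv2.minAreaRect(Q[:,:2].astype(np.float32)))
    tab=near&(P[...,2]>72)&(P[...,2]<104)&(sat>25)
    Q=P[tab];r=cv2.minAreaRect(Q[:,:2].astype(np.float32));print('tabband',len(Q),r, Q[Q[:,0].argsort()[-8:]].round(1))
    pl=near&(P[...,2]>0)&(P[...,2]<9)&(c.max(-1)<45)
    Q=P[pl];print('plate',len(Q),Q.mean(0),cv2.minAreaRect(Q[:,:2].astype(np.float32)))
    bar=near&(P[...,2]>13)&(P[...,2]<22)&(c.min(-1)>120)
    Q=P[bar];print('bar',len(Q),Q.mean(0) if len(Q) else 0,cv2.minAreaRect(Q[:,:2].astype(np.float32)) if len(Q)>3 else 0)
    j=world(im,*( (335,190) if n=='top' else (260,180)));print('jar seed',j)
    Q=P[ok&(np.hypot(P[...,0]-j[0],P[...,1]-j[1])<80)&(P[...,2]>55)&(P[...,2]<66)]
    print('rim',len(Q),Q[:,2].mean(),cv2.minEnclosingCircle(Q[:,:2].astype(np.float32)))
E
```

```text
top cart seed [536.31893865 177.43244621 117.43146834]
top n 447 [538.68991437 181.64213278 114.16515094] ((538.7260131835938, 181.7525634765625), (58.653541564941406, 79.8857650756836), 78.69683074951172)
tabband 75 ((552.279541015625, 177.57696533203125), (57.26751708984375, 109.938720703125), 77.2332992553711) [[597.9 166.4  97.7]
 [598.1 172.7  97.5]
 [600.3 168.9 102.8]
 [601.3 166.5  96.5]
 [601.4 172.7  96.6]
 [605.  169.9  93.7]
 [605.1 173.1  93.1]
 [607.5 172.5  97.9]]
plate 673 [540.9308937  187.2042205    4.21645695] ((547.3909912109375, 188.15455627441406), (128.51589965820312, 147.77391052246094), 81.57568359375)
bar 24 [588.28411117 170.89465811  18.06995768] ((589.9402465820312, 181.34405517578125), (117.87472534179688, 7.670811653137207), 81.94482421875)
jar seed [ 559.05358262 -190.9890122    10.22838055]
rim 121 59.47231791155553 ((555.6073608398438, -188.40066528320312), 60.05830383300781)
side cart seed [539.14455168 173.57061565 113.45068826]
top n 1045 [541.10695578 183.96854004 112.9327194 ] ((541.0667724609375, 181.6378173828125), (60.3040771484375, 80.38739013671875), 79.66675567626953)
tabband 630 ((555.86083984375, 180.7694091796875), (57.87419509887695, 110.19834899902344), 79.89080047607422) [[607.9 170.2  97.9]
 [608.1 173.9  93.4]
 [608.1 166.1  99.2]
 [608.5 173.3  89.9]
 [608.8 173.1  86.7]
 [609.3 172.1  82.6]
 [609.9 171.6  96.7]
 [609.9 169.9  97.7]]
plate 1906 [548.71765395 210.57783722   2.99321743] ((550.2265014648438, 187.95346069335938), (130.51817321777344, 147.28407287597656), 81.65312194824219)
bar 103 [596.20828237 205.45735501  16.79390588] ((596.0059814453125, 202.7609100341797), (77.33221435546875, 7.880393981933594), 81.58372497558594)
jar seed [ 557.31378266 -218.64173615    4.03661142]
rim 121 58.00034688806689 ((557.96337890625, -190.41871643066406), 60.16725158691406)
```

```bash
python3 -c "
from plant import bot;print([a for a in dir(bot) if a[0]!='_'])"
cat >> h.py <<'E'
H=np.radians(-10.); F=np.array([np.cos(H),np.sin(H),0]); C0=np.array([539.9,181.7,4.])
def cart(f,up,side=0): # carton-frame point: forward of middle, above underside
    return C0+F*f+np.array([0,0,up])+np.array([-F[1],F[0],0])*side
def to(p,lean=0,head=H,n=None):
    """shares to TCP target p; tool x=-heading, lean>0 = gripper top tipped forwards"""
    o=bot.get_obs();r=Rq(o['orientation']);f=np.array([np.cos(head),np.sin(head),0]);u=np.array([0,0,1.])
    z=-(u*np.cos(lean)+f*np.sin(lean)); y=np.cross(u,f); x=np.cross(y,z)
    T=R.from_matrix(np.c_[x,y,z]); rv=(r.inv()*T).as_rotvec(degrees=True)
    d=np.array(p)-o['eef_pos']
    print('t',round(o['time'],2),'pos',o['eef_pos'].round(1),'d',d.round(1),'rot deg',rv.round(2),'rot/30',(rv/30).round(3))
    print(' shift now axes/200',(r.inv().apply(d)/200).round(3),' target axes/200',(T.inv().apply(d)/200).round(3),'F',o['ft_force'].round(2),'M',o['torque'].round(2),'open',round(o['opening'],3),o['finger_force'])
E
python3 -m inch '0 0 0 0 0 -0.143; 0 0 0 0 0 -0.143; 0 0 0 0 0 0' 1
python3 -c "
from h import *
to(cart(68,150))"
```

```text
['MotionError', 'close_job', 'get_image', 'get_obs', 'grasp_offset']
time: 0.35
eef_pos: [199.4, 591.9, 238.2]
orientation: [-0.0, 0.086, 0.996, -0.001]
ft_force: [0.2, 0.9, 0.5]
opening: 0.8
finger_force: 0.0
t 0.35 pos [199.4 591.9 238.2] d [ 407.4 -422.   -84.2] rot deg [-0.07 -0.02  0.08] rot/30 [-0.002 -0.001  0.003]
 shift now axes/200 [-2.37  -1.727  0.422]  target axes/200 [-2.373 -1.724  0.421] F [0.19 0.86 0.54] M [ 0.04 -0.03 -0.04] open 0.8 0.0
```

```bash
python3 -m inch '-.158 -.115 0 0 0 0;-.158 -.115 0 0 0 0;-.158 -.115 0 0 0 0;-.158 -.115 0 0 0 0;-.158 -.115 0 0 0 0' >/dev/null
python3 -m inch '-.158 -.115 0 0 0 0;-.158 -.115 0 0 0 0;-.158 -.115 0 0 0 0;-.158 -.115 0 0 0 0;-.158 -.115 0 0 0 0'
python3 -m inch '-.158 -.115 0.05 0 0 0;-.158 -.115 0.05 0 0 0;-.158 -.115 .08 0 0 0;-.158 -.115 .1 0 0 0;-.158 -.115 .1 0 0 0'
python3 -m inch '0 0 0 0 0 0;0 0 0 0 0 0'
python3 - <<'E'
from h import *
to(cart(68,120))
im=cam('wrist');np.savez('pics/w1.npz',**im);c=im['color'].copy()
pts=[cart(38.5,110,s) for s in(-29,29)]+[cart(-40,110,s) for s in(-29,29)]+[cart(71,96),cart(43,96)]
for p in proj(im,pts): cv2.circle(c,tuple(int(round(v)) for v in p),2,(0,0,255),-1)
cv2.imwrite('pics/w1.png',cv2.resize(c,(800,600)))
E
```

```text
time: 1.18
eef_pos: [471.5, 309.1, 238.6]
orientation: [-0.0, 0.089, 0.996, -0.0]
ft_force: [0.0, 0.9, -0.5]
opening: 0.041
finger_force: 0.0
time: 1.6
eef_pos: [604.2, 171.6, 164.3]
orientation: [0.0, 0.089, 0.996, 0.0]
ft_force: [0.5, 0.2, 0.4]
opening: 0.003
finger_force: 0.0
time: 1.77
eef_pos: [603.6, 169.7, 163.0]
orientation: [-0.001, 0.091, 0.996, -0.001]
ft_force: [-0.5, 1.1, 0.1]
opening: 0.004
finger_force: 0.0
t 1.77 pos [603.6 169.7 163. ] d [  3.3   0.2 -39. ] rot deg [-0.16 -0.11 -0.46] rot/30 [-0.005 -0.004 -0.015]
 shift now axes/200 [-0.016  0.005  0.195]  target axes/200 [-0.016  0.004  0.195] F [-0.46  1.09  0.09] M [ 0.1  -0.01 -0.02] open 0.004 0.0
```

View pics/w1.png

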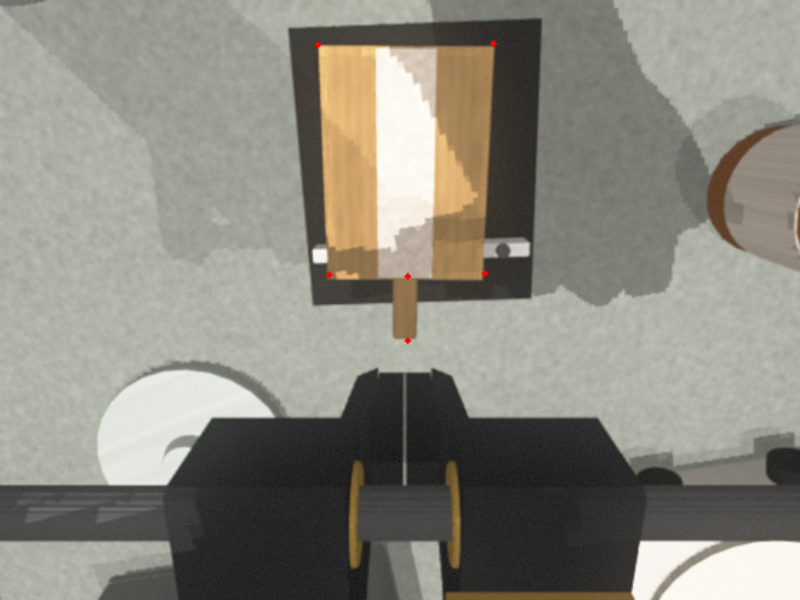

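The wrist view confirms my model: the projected carton corners land on the picture's corners, and the fin tip at (407,340) is in line with the shut fingers at (404,372). I'll press the fin down along its arc.

```bash
python3 -m inch '-.016 .003 .15 0 0 -.01;0 0 .15 0 0 0;0 0 0 0 0 0;0 0 0 0 0 0'
python3 -c "
from h import *
to(cart(67.5,96))"
```

```text
time: 2.15
eef_pos: [604.9, 175.1, 105.1]
orientation: [-0.001, 0.084, 0.996, 0.0]
ft_force: [-1.0, -0.2, 1.0]
opening: 0.01
finger_force: 0.0
t 2.15 pos [604.9 175.1 105.1] d [ 1.5 -5.1 -5.1] rot deg [ 0.   -0.12  0.38] rot/30 [ 0.    -0.004  0.013]
 shift now axes/200 [-0.012 -0.024  0.025]  target axes/200 [-0.012 -0.024  0.025] F [-0.99 -0.18  0.95] M [ 0.01 -0.03  0.02] open 0.01 0.0
```

```bash
python3 -m inch '-.008 0 0 0 0 0;0 0 0 0 0 0;0 0 0 0 0 0'
python3 -c "
from h import *
to(cart(67.5,96))"
```

```text
time: 2.4
eef_pos: [608.4, 173.7, 106.7]
orientation: [0.001, 0.085, 0.996, 0.001]
ft_force: [-0.7, 1.2, 0.1]
opening: 0.002
finger_force: 0.0
t 2.4 pos [608.4 173.7 106.7] d [-2.  -3.7 -6.7] rot deg [0.07 0.11 0.28] rot/30 [0.002 0.004 0.009]
 shift now axes/200 [ 0.007 -0.02   0.033]  target axes/200 [ 0.007 -0.02   0.033] F [-0.65  1.16  0.14] M [ 0.03 -0.05  0.01] open 0.002 0.0
```

```bash
python3 -m inch '0 -.018 .033 0 0 0.008;0 0 0 0 0 0;0 0 0 0 0 0'
python3 -c "
from h import *
to(cart(67.5,96))"
python3 -m inch '-.018 0 .012 0 0 0;-.018 0 .012 0 0 0;0 0 0 0 0 0'
python3 -c "
from h import *
to(cart(74.6,91.3))"
```

```text
time: 2.65
eef_pos: [609.1, 169.7, 99.4]
orientation: [0.002, 0.087, 0.996, 0.001]
ft_force: [3.5, 0.4, 3.7]
opening: 0.006
finger_force: 1.9
t 2.65 pos [609.1 169.7  99.4] d [-2.7  0.3  0.6] rot deg [ 0.11  0.22 -0.01] rot/30 [ 0.004  0.007 -0.   ]
 shift now axes/200 [ 0.014 -0.001 -0.003]  target axes/200 [ 0.014 -0.001 -0.003] F [3.54 0.35 3.73] M [ 0.06 -0.7   0.01] open 0.006 1.9063560292124748
time: 2.9
eef_pos: [616.0, 168.3, 93.7]
orientation: [0.001, 0.087, 0.996, 0.001]
ft_force: [4.9, 0.8, 3.5]
opening: 0.006
finger_force: 2.2
t 2.9 pos [616.  168.3  93.7] d [-2.6  0.5  1.6] rot deg [ 0.08  0.14 -0.01] rot/30 [ 0.003  0.005 -0.   ]
 shift now axes/200 [ 0.013  0.    -0.008]  target axes/200 [ 0.013  0.    -0.008] F [4.88 0.77 3.47] M [ 0.04 -0.92 -0.01] open 0.006 2.154124234803021
```

```bash
python3 - <<'E'
from h import *
im=cam('side');c=im['color'][215:345,195:320];cv2.imwrite('pics/s2.png',cv2.resize(c,(576,600),interpolation=cv2.INTER_CUBIC))
P=cloud(im);q=(P[...,2]>108)&(P[...,2]<120)&(abs(P[...,0]-530)<45)&(abs(P[...,1]-182)<60)&(im['color'][...,2].astype(int)-im['color'][...,0]>10)
print(cv2.minAreaRect(P[q][:,:2].astype(np.float32)),P[q].mean(0))
E
```

```text
((540.5130004882812, 181.67990112304688), (61.12178421020508, 79.05823516845703), 79.40202331542969) [538.137294   183.622041   113.00558058]
```

View pics/s2.png

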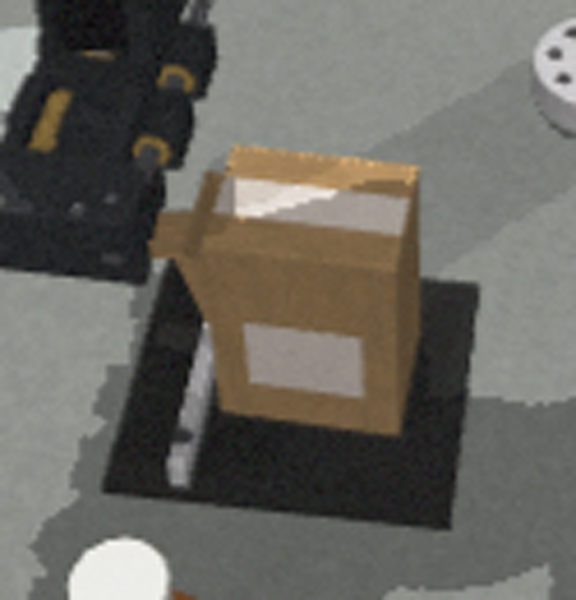

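The picture shows the flap partly open: the spout's top edge is at (215,175) and the fin at (155,235). The carton hasn't moved. Continuing.

```bash
python3 -m inch '-.008 0 .018 0 0 0;-.01 0 .018 0 0 0;0 0 0 0 0 0'
python3 -m inch '-.008 0 .018 0 0 0;-.008 0 .018 0 0 0;0 0 0 0 0 0'
python3 - <<'E'
from h import *
to(cart(85.5,78))
im=cam('side');c=im['color'][215:345,195:320];cv2.imwrite('pics/s3.png',cv2.resize(c,(576,600),interpolation=cv2.INTER_CUBIC))
P=cloud(im);q=(P[...,2]>108)&(P[...,2]<120)&(abs(P[...,0]-530)<45)&(abs(P[...,1]-182)<60)&(im['color'][...,2].astype(int)-im['color'][...,0]>10)
print(cv2.minAreaRect(P[q][:,:2].astype(np.float32)),P[q].mean(0))
E
```

```text
time: 3.2
eef_pos: [619.5, 166.8, 86.4]
orientation: [0.001, 0.087, 0.996, -0.0]
ft_force: [3.9, -0.1, 3.4]
opening: 0.008
finger_force: 2.6
time: 3.45
eef_pos: [620.4, 166.5, 78.0]
orientation: [-0.001, 0.087, 0.996, -0.001]
ft_force: [3.8, -0.9, 1.0]
opening: 0.005
finger_force: 1.6
t 3.45 pos [620.4 166.5  78. ] d [3.7 0.3 4. ] rot deg [-0.07 -0.09  0.02] rot/30 [-0.002 -0.003  0.001]
 shift now axes/200 [-0.018  0.005 -0.02 ]  target axes/200 [-0.018  0.005 -0.02 ] F [ 3.83 -0.86  1.02] M [-0.13 -0.61 -0.01] open 0.005 1.5510545577853918
((535.4506225585938, 182.2277374267578), (61.23917007446289, 80.57891082763672), 78.30552673339844) [534.30688233 184.61821991 112.93028737]
```

View pics/s3.png

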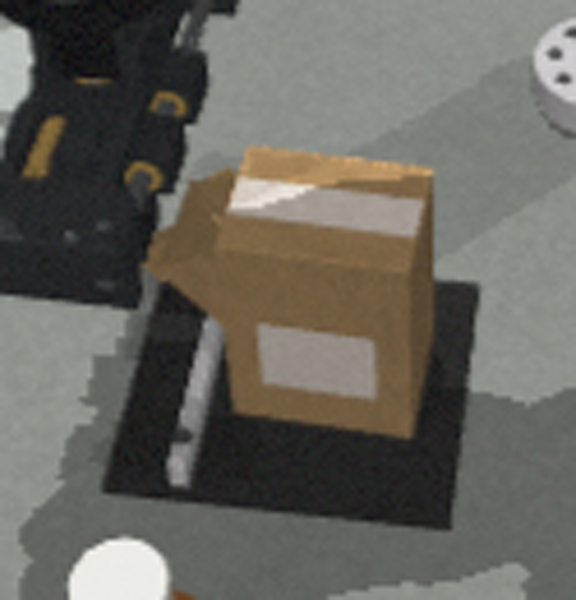

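The carton slid back about 5 mm, still square. I'll lift off, look, and finish from inside the flap, where the push is downward.

```bash
python3 -m inch '-.05 0 0 0 0 0;0 0 -.12 0 0 0;0 0 -.12 0 0 0;0 0 -.12 0 0 0;0 0 -.12 0 0 0'
python3 -m inch '0 0 0 0 0 0;0 0 0 0 0 0' >/dev/null
python3 - <<'E'
from h import *
im=cam('wrist');np.savez('pics/w4.npz',**im);P=cloud(im);ok=im['z_map']>0
q=ok&(P[...,2]>110)&(P[...,2]<119)&(abs(P[...,0]-535)<50)&(abs(P[...,1]-182)<45)
print(cv2.minAreaRect(P[q][:,:2].astype(np.float32)),P[q].mean(0))
im2=cam('top');P2=cloud(im2);q=(P2[...,2]>108)&(P2[...,2]<122)&(abs(P2[...,0]-535)<50)&(abs(P2[...,1]-182)<45)
print(cv2.minAreaRect(P2[q][:,:2].astype(np.float32)))
im3=cam('side');P3=cloud(im3);
to(cart(60,150))
c=np.array([534.5,182.3,4.])
for n,A in(('w',P),('t',P2),('s',P3)):
    f=(A-c)@F;s=(A-c)@np.array([-F[1],F[0],0]);z=A[...,2]-4
    m=(f>41)&(f<90)&(abs(s)<24)&(abs(s)>7)&(z>20)&(z<112)
    print(n,m.sum());
    for a in range(41,90,4):
        k=m&(f>=a)&(f<a+4)
        if k.sum():print(a,k.sum(),np.percentile(z[k],[10,50,90]).round(1))
cv2.imwrite('pics/w4.png',cv2.resize(im['color'][0:300,120:420],(600,600)))
E
```

```text
time: 3.92
eef_pos: [627.7, 165.6, 174.5]
orientation: [-0.003, 0.086, 0.996, -0.001]
ft_force: [0.6, 0.5, 0.3]
opening: 0.007
finger_force: 0.0
((541.40625, 180.53158569335938), (58.250282287597656, 64.4051742553711), 78.4749526977539) [540.30793983 180.83640925 114.0652226 ]
((532.634521484375, 191.35719299316406), (42.255672454833984, 77.75162506103516), 79.17945861816406)
t 4.23 pos [628.8 165.1 173.2] d [-29.8   6.2 -19.2] rot deg [-0.12 -0.26  0.07] rot/30 [-0.004 -0.009  0.002]
 shift now axes/200 [0.152 0.005 0.097]  target axes/200 [0.152 0.005 0.096] F [-0.35 -0.53 -1.43] M [-0.    0.04  0.05] open 0.006 0.0
w 2230
41 127 [63.6 65.2 93.7]
45 390 [65.4 67.8 85.5]
49 399 [70.3 72.6 81.6]
53 407 [74.8 77.4 80.2]
57 399 [80.  82.  84.8]
61 407 [84.2 86.6 88.1]
65 92 [85.5 86.5 87.6]
77 5 [70.5 72.9 73.5]
81 4 [68.2 69.3 70.2]
t 0
s 165
41 9 [59.5 78.7 90.4]
45 17 [63.8 77.8 96.4]
49 28 [70.  78.6 92.6]
53 30 [73.3 76.8 85.3]
57 34 [78.  81.1 88.2]
61 33 [82.1 84.8 87.4]
65 14 [84.3 86.1 87. ]
```

View pics/w4.png

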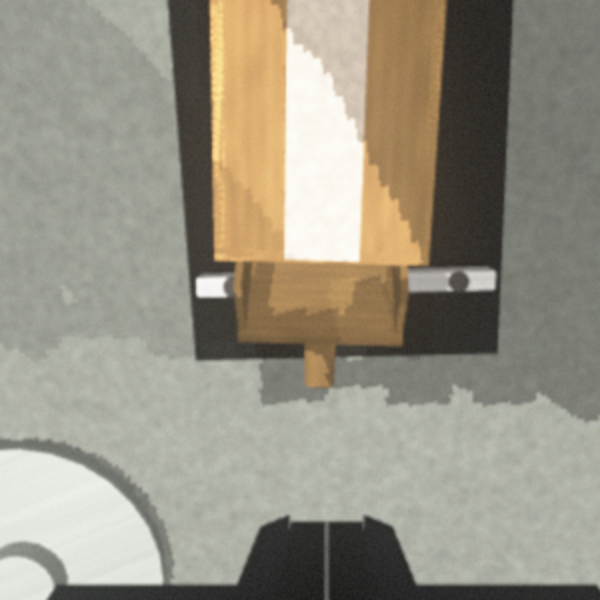

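The wrist view shows the flap from its crease at (320,262) to its end at (320,345), with the fin tip at (320,385). The depth data puts the spout at about 0.72 rad. Next I'll press inside the flap.

```bash
sed -i 's/539.9,181.7,4/534.2,182.2,4/' h.py
python3 -c "
from h import *
to(cart(53,95))"
```

```text
t 4.23 pos [628.8 165.1 173.2] d [-42.4   7.9 -74.2] rot deg [-0.12 -0.26  0.07] rot/30 [-0.004 -0.009  0.002]
 shift now axes/200 [0.214 0.003 0.372]  target axes/200 [0.216 0.002 0.371] F [-0.35 -0.53 -1.43] M [-0.    0.04  0.05] open 0.006 0.0
```

```bash
python3 -m inch '.108 .001 0 0 0 0;.108 .001 0 0 0 0;0 0 .1 0 0 0;0 0 .1 0 0 0;0 0 .1 0 0 0'
python3 -m inch '0 0 0 0 0 0;0 0 0 0 0 0' >/dev/null
python3 -c "
from h import *
to(cart(53,86))"
```

```text
time: 4.65
eef_pos: [586.8, 173.2, 113.4]
orientation: [-0.001, 0.086, 0.996, -0.0]
ft_force: [0.3, 0.5, 0.5]
opening: 0.006
finger_force: 0.0
t 4.82 pos [586.7 172.8 113.4] d [ -0.3   0.2 -23.4] rot deg [-0.13 -0.24  0.05] rot/30 [-0.004 -0.008  0.002]
 shift now axes/200 [0.001 0.001 0.117]  target axes/200 [0.002 0.001 0.117] F [ 0.52 -0.69 -0.32] M [ 0.01 -0.06 -0.07] open 0.004 0.0
```

```bash
python3 -m inch '0 0 .06 0 0 0;0 0 .057 0 0 0;-.008 0 .015 0 0 0;-.008 0 .015 0 0 0;0 0 0 0 0 0'
python3 -m inch '-.008 0 .011 0 0 0;-.008 0 .011 0 0 0;-.006 0 .011 0 0 0;0 0 0 0 0 0'
python3 -m inch '-.006 0 .011 0 0 0;-.006 0 .011 0 0 0;0 0 0 0 0 0'
python3 -c "
from h import *
to(cart(61.2,70.3))"
```

```text
time: 5.23
eef_pos: [591.6, 172.5, 85.2]
orientation: [-0.0, 0.087, 0.996, -0.0]
ft_force: [-0.4, 0.7, 0.5]
opening: 0.003
finger_force: 0.0
time: 5.57
eef_pos: [596.0, 171.8, 78.9]
orientation: [-0.0, 0.087, 0.996, -0.0]
ft_force: [-0.2, -1.0, 0.7]
opening: 0.005
finger_force: 0.1
time: 5.82
eef_pos: [598.7, 171.6, 74.7]
orientation: [0.0, 0.087, 0.996, 0.0]
ft_force: [-1.0, 0.9, 1.4]
opening: 0.004
finger_force: 1.0
t 5.82 pos [598.7 171.6  74.7] d [-4.3 -0.  -0.4] rot deg [0.03 0.04 0.02] rot/30 [0.001 0.001 0.001]
 shift now axes/200 [ 0.021 -0.004  0.002]  target axes/200 [ 0.021 -0.004  0.002] F [-1.04  0.93  1.39] M [ 0.1   0.14 -0.06] open 0.004 0.9928578110157105
```

```bash
python3 -m inch '0.01 0 .008 0 0 0;0 0 0 0 0 0'
python3 -m inch '0 0 .01 0 0 0;0 0 0 0 0 0'
python3 -m inch '0 0 .008 0 0 0;0 0 0 0 0 0;0 0 0 0 0 0'
```

```text
time: 5.98
eef_pos: [598.0, 171.8, 74.1]
orientation: [0.002, 0.087, 0.996, 0.0]
ft_force: [1.0, -0.1, 4.5]
opening: 0.007
finger_force: 2.3
time: 6.15
eef_pos: [599.3, 171.8, 72.8]
orientation: [0.003, 0.087, 0.996, 0.001]
ft_force: [2.8, -1.0, 7.1]
opening: 0.003
finger_force: 3.3
time: 6.4
eef_pos: [600.2, 171.8, 71.7]
orientation: [0.004, 0.087, 0.996, 0.001]
ft_force: [2.1, -1.5, 8.5]
opening: 0.004
finger_force: 3.8
```

The force rose to 8 N, so it is at the stop. Backing off to check.

```bash
python3 -m inch '0 0 -.05 0 0 0;0 0 -.15 0 0 0;-.1 0 -.2 0 0 0;-.1 0 -.2 0 0 0;0 0 0 0 0 0' 0
python3 -m inch '0 0 0 0 0 0;0 0 0 0 0 0' >/dev/null
python3 - <<'E'
from h import *
im=cam('wrist');P=cloud(im);ok=im['z_map']>0
q=ok&(P[...,2]>108)&(P[...,2]<120)&(abs(P[...,0]-535)<60)&(abs(P[...,1]-182)<45)
r=cv2.minAreaRect(P[q][:,:2].astype(np.float32));print(r,P[q].mean(0),np.polyfit(P[q][:,0],P[q][:,2],1))
to(cart(0,130))
im3=cam('side');P3=cloud(im3)
q=(P3[...,2]>108)&(P3[...,2]<120)&(abs(P3[...,0]-530)<50)&(abs(P3[...,1]-182)<60)&(im3['color'][...,2].astype(int)-im3['color'][...,0]>10)
print('side',cv2.minAreaRect(P3[q][:,:2].astype(np.float32)))
for n,A in(('w',P),('s',P3)):
    f=(A-C0)@F;s=(A-C0)@np.array([-F[1],F[0],0]);z=A[...,2]-4
    m=(f>36)&(f<90)&(abs(s)<20)&(abs(s)>7)&(z>50)&(z<105)
    for a in range(37,90,4):
        k=m&(f>=a)&(f<a+4)
        if k.sum():print(n,a,k.sum(),np.percentile(z[k],[10,50,90]).round(1))
cv2.imwrite('pics/w5.png',cv2.resize(im['color'],(800,600)))
E
```

```text
time: 6.82
eef_pos: [640.4, 165.8, 192.3]
orientation: [0.008, 0.089, 0.996, 0.003]
ft_force: [1.8, 1.0, 0.6]
opening: 0.358
finger_force: 0.0
((541.8665161132812, 180.4370880126953), (58.21982192993164, 63.4091682434082), 78.55850982666016) [540.76809343 180.7266526  114.06568428] [1.94810531e-04 1.13960337e+02]
t 7.03 pos [631.1 165.3 182.8] d [-96.9  16.9 -48.8] rot deg [-0.09 -0.19  0.08] rot/30 [-0.003 -0.006  0.003]
 shift now axes/200 [0.491 0.    0.246]  target axes/200 [ 0.492 -0.001  0.244] F [ 0.3   0.14 -1.32] M [ 0.   -0.01  0.01] open 0.551 0.0
side ((534.3255615234375, 182.02810668945312), (60.93498229980469, 80.36443328857422), 77.83891296386719)
w 41 63 [58.4 59.2 60.3]
w 45 226 [59.3 60.3 61.4]
w 49 225 [60.7 61.9 63. ]
w 53 231 [62.4 63.4 64.5]
w 57 234 [63.9 64.9 66.1]
w 61 241 [65.3 66.6 67.7]
w 65 240 [66.8 68.1 69.1]
w 69 230 [68.6 69.6 70.6]
w 73 171 [70.1 71.  71.9]
s 45 3 [58.6 60.1 60.7]
s 49 5 [60.2 61.1 62.1]
s 53 9 [61.6 62.7 63.9]
s 57 11 [63.  64.4 65.5]
s 61 11 [64.  65.3 66.4]
s 65 9 [66.1 67.  68.2]
s 69 10 [67.  68.3 70. ]
s 73 17 [69.  69.6 71.3]
```

View pics/w5.png

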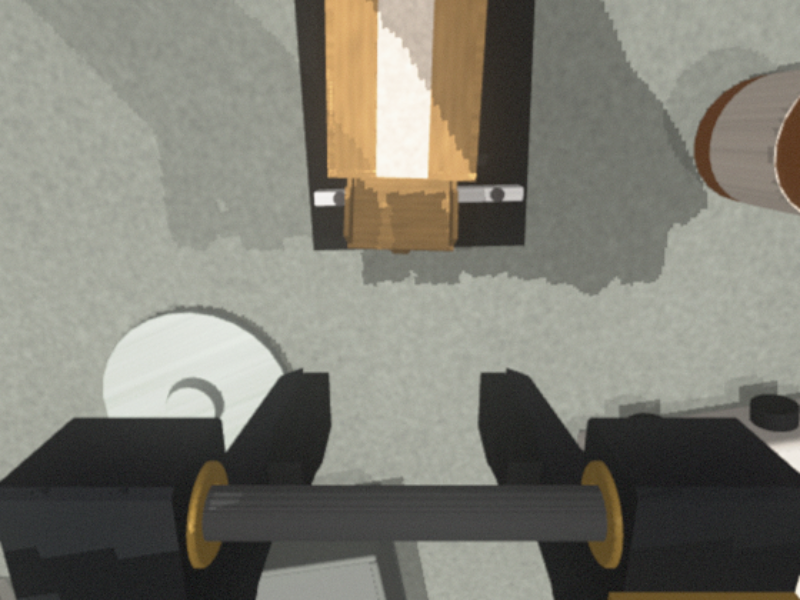

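The spout is at about 1.2 rad: the flap slopes 21° up, and its end is at (400,248). The carton is upright at about (533.7, 182.1) with heading −11.6°. Now the grasp, with the gripper leaning towards the robot so that there is room to tip.

```bash
sed -i 's/534.2,182.2,4/533.7,182.1,4/;s/radians(-10.)/radians(-11.6)/' h.py
python3 -c "
from h import *
to(cart(6.4,130),lean=np.radians(-20))"
```

```text
t 7.08 pos [630.9 165.3 182.4] d [-91.   15.5 -48.4] rot deg [  0.19 -20.22   1.69] rot/30 [ 0.006 -0.674  0.056]
 shift now axes/200 [ 0.46  -0.002  0.244]  target axes/200 [ 0.516 -0.016  0.07 ] F [0.39 0.34 0.19] M [0.03 0.01 0.02] open 0.603 0.0
```

```bash
python3 -m inch '0 0 0 0 -.225 .019;0 0 0 0 -.225 .019;0 0 0 0 -.225 .019;0 0 0 0 0 0;0 0 0 0 0 0' 0
python3 -c "
from h import *
to(cart(6.4,135),lean=np.radians(-20))"
```

```text
time: 7.5
eef_pos: [629.4, 167.4, 182.2]
orientation: [0.171, 0.097, 0.98, -0.017]
ft_force: [-0.1, 0.2, -1.0]
opening: 0.98
finger_force: 0.0
t 7.5 pos [629.4 167.4 182.2] d [-89.4  13.4 -43.2] rot deg [ 0.09 -0.19  0.3 ] rot/30 [ 0.003 -0.006  0.01 ]
 shift now axes/200 [ 0.498 -0.022  0.05 ]  target axes/200 [ 0.498 -0.024  0.049] F [-0.14  0.22 -0.99] M [ 0.13  0.31 -0.01] open 0.98 0.0
```

```bash
python3 -m inch '.166 -.008 .017 0 0 0;.166 -.008 .017 0 0 .01;.166 -.008 .016 0 0 0;0 0 0 0 0 0;0 0 0 0 0 0'
python3 -c "
from h import *
to(cart(6.4,70.4),lean=np.radians(-20))"
```

```text
time: 7.92
eef_pos: [543.9, 179.8, 139.1]
orientation: [0.172, 0.102, 0.98, -0.016]
ft_force: [0.8, -0.4, -0.0]
opening: 0.997
finger_force: 0.0
t 7.92 pos [543.9 179.8 139.1] d [ -3.9   1.  -64.7] rot deg [ 0.11 -0.09 -0.29] rot/30 [ 0.004 -0.003 -0.01 ]
 shift now axes/200 [ 0.129 -0.     0.297]  target axes/200 [0.13  0.001 0.297] F [ 0.79 -0.41 -0.01] M [0.06 0.27 0.  ] open 0.997 0.0
```

```bash
python3 -m inch '.043 0 .1 0 0 -.005;.043 0 .1 0 0 0;.043 0 .097 0 0 0;0 0 0 0 0 0;0 0 0 0 0 0'
python3 -c "
from h import *
to(cart(6.4,70.4),lean=np.radians(-20))"
```

```text
time: 8.33
eef_pos: [541.8, 175.1, 124.7]
orientation: [0.166, 0.105, 0.98, -0.023]
ft_force: [0.1, 1.2, -0.0]
opening: 1.0
finger_force: 0.0
t 8.33 pos [541.8 175.1 124.7] d [ -1.8   5.7 -50.3] rot deg [-0.78 -0.72 -0.48] rot/30 [-0.026 -0.024 -0.016]
 shift now axes/200 [0.097 0.029 0.232]  target axes/200 [0.1   0.026 0.231] F [ 0.12  1.23 -0.04] M [ 0.11  0.33 -0.03] open 1.0 0.0
```

```bash
python3 -c "
from plant import bot
o=bot.get_obs();print(o['qpos'].round(3),o['dq'].round(3))"
python3 -m inch '.02 .01 .05 0 0 0;0 0 0 0 0 0;0 0 0 0 0 0'
python3 -c "
from h import *
to(cart(6.4,70.4),lean=np.radians(-20));print(bot.get_obs()['qpos'].round(3))"
```

```text
[-0.666  0.759  0.228  2.118  1.178  0.08  -0.328] [-0.027 -0.009  0.025  0.016 -0.035 -0.012  0.012]
time: 8.58
eef_pos: [540.8, 177.6, 115.6]
orientation: [0.166, 0.104, 0.98, -0.024]
ft_force: [0.7, 0.4, -0.1]
opening: 1.0
finger_force: 0.0
t 8.58 pos [540.8 177.6 115.6] d [ -0.8   3.2 -41.2] rot deg [-0.86 -0.76 -0.32] rot/30 [-0.029 -0.025 -0.011]
 shift now axes/200 [0.075 0.017 0.192]  target axes/200 [0.077 0.015 0.191] F [ 0.75  0.39 -0.06] M [ 0.11  0.27 -0.05] open 1.0 0.0
[-0.692  0.783  0.265  2.122  1.35   0.048 -0.509]
```

Joint 6 is at its lower limit with the backward lean. It has plenty of room the other way, so I'll grasp vertically and tip forward.

```bash
python3 -m inch '0 0 -.08 0 0 0;0 0 -.08 0 .1 0;0 0 0 0 .2 0;0 0 0 0 .2 0;0 0 0 0 .17 0'
python3 -m inch '0 0 0 0 0 0;0 0 0 0 0 0'
python3 -c "
from h import *
to(cart(0,120),lean=0);print(bot.get_obs()['qpos'].round(3))"
```

```text
time: 9.0
eef_pos: [535.7, 178.4, 138.9]
orientation: [0.035, 0.107, 0.994, -0.012]
ft_force: [0.6, -0.9, -1.9]
opening: 0.997
finger_force: 0.0
time: 9.17
eef_pos: [538.2, 176.0, 137.0]
orientation: [0.039, 0.111, 0.993, -0.013]
ft_force: [-0.5, 0.6, -0.8]
opening: 0.999
finger_force: 0.0
t 9.17 pos [538.2 176.  137. ] d [ -4.5   6.1 -13. ] rot deg [-1.04  4.63 -1.15] rot/30 [-0.035  0.154 -0.038]
 shift now axes/200 [0.034 0.026 0.062]  target axes/200 [0.028 0.025 0.065] F [-0.53  0.56 -0.83] M [ 0.09  0.1  -0.02] open 0.999 0.0
[-0.165  0.768 -0.453  1.887  0.7    0.605  0.258]
```

```bash
python3 -m inch '.015 .013 0 -.035 .15 -.038;.014 .013 0 0 0 0;0 0 0 0 0 0;0 0 0 0 0 0'
python3 -c "
from h import *
to(cart(0,69),lean=0);print(bot.get_obs()['qpos'].round(3))"
```

```text
time: 9.5
eef_pos: [531.0, 184.9, 136.4]
orientation: [0.001, 0.097, 0.995, -0.002]
ft_force: [-0.8, 0.3, 0.1]
opening: 0.999
finger_force: 0.0
t 9.5 pos [531.  184.9 136.4] d [  2.7  -2.8 -63.4] rot deg [-0.17  0.16  0.45] rot/30 [-0.006  0.005  0.015]
 shift now axes/200 [-0.015 -0.01   0.317]  target axes/200 [-0.016 -0.011  0.317] F [-0.82  0.3   0.06] M [ 0.02 -0.03  0.02] open 0.999 0.0
[-0.109  0.797 -0.535  1.839  0.626  0.681  0.363]
```

```bash
python3 -m inch '-.008 -.006 .08 0 0 .015;-.008 -.005 .08 0 0 0;0 0 .08 0 0 0;0 0 .077 0 0 0;0 0 0 0 0 0'
python3 -m inch '0 0 0 0 0 0' >/dev/null
python3 -c "
from h import *
to(cart(0,69),lean=0);print(bot.get_obs()['qpos'].round(3))"
```

```text
time: 9.92
eef_pos: [532.7, 181.0, 71.0]
orientation: [-0.001, 0.101, 0.995, -0.003]
ft_force: [-0.7, -0.2, 0.5]
opening: 1.0
finger_force: 0.0
t 10.0 pos [534.1 181.6  73. ] d [-0.4  0.5 -0. ] rot deg [-0.19  0.08 -0.02] rot/30 [-0.006  0.003 -0.001]
 shift now axes/200 [0.002 0.002 0.   ]  target axes/200 [0.002 0.002 0.   ] F [ 0.17  0.18 -0.16] M [ 0.06 -0.03  0.01] open 0.997 0.0
[-0.149  0.89  -0.454  1.863  0.709  0.557  0.292]
```

Positioned. Close and lift.

```bash
python3 -m inch '0 0 0 0 0 0;0 0 0 0 0 0;0 0 0 0 0 0;0 0 0 0 0 0;0 0 0 0 0 0' 1
python3 -m inch '0 0 0 0 0 0;0 0 0 0 0 0;0 0 -.02 0 0 0;0 0 -.04 0 0 0;0 0 0 0 0 0'
python3 -m inch '0 0 -.08 0 0 0;0 0 -.12 0 0 0;0 0 -.12 0 0 0;0 0 -.08 0 0 0;0 0 0 0 0 0'
python3 -c "
from h import *
to(cart(0,69),lean=0);print(bot.get_obs()['qpos'].round(3))"
```

```text
time: 10.42
eef_pos: [536.0, 181.4, 73.8]
orientation: [0.001, 0.103, 0.995, -0.0]
ft_force: [0.2, 0.8, 0.2]
opening: 0.654
finger_force: 29.9
time: 10.83
eef_pos: [535.6, 180.7, 86.1]
orientation: [0.001, 0.103, 0.995, -0.001]
ft_force: [0.7, 1.3, -2.1]
opening: 0.653
finger_force: 29.9
time: 11.25
eef_pos: [536.9, 181.9, 168.2]
orientation: [0.003, 0.103, 0.995, 0.001]
ft_force: [1.3, 1.0, -2.8]
opening: 0.658
finger_force: 29.9
t 11.25 pos [536.9 181.9 168.2] d [ -3.2   0.2 -95.2] rot deg [ 0.11  0.36 -0.21] rot/30 [ 0.004  0.012 -0.007]
 shift now axes/200 [ 0.019 -0.003  0.476]  target axes/200 [ 0.016 -0.002  0.476] F [ 1.32  0.98 -2.79] M [ 0.06 -0.02 -0.01] open 0.658 29.944003365235403
[-0.077  0.757 -0.573  1.807  0.585  0.747  0.399]
```

Held (opening 0.65, −3 N load). Now the transfer to the jar.

```bash
cat >> h.py <<'E'
J=np.array([556.8,-189.4,0]);HP=np.radians(-20.);FP=np.array([np.cos(HP),np.sin(HP),0])
def pour(t,kz=108,back=62):
    t_=np.radians(t);a,b=-37.5,11.3
    p=J+FP*(-back+a*np.cos(t_)+b*np.sin(t_));p[2]=kz-a*np.sin(t_)+b*np.cos(t_)
    to(p,lean=t_,head=HP)
E
python3 -m inch '0 0 0 0 0 .1;0 0 0 0 0 .1;0 0 0 0 0 .07;0 0 0 0 0 0'
python3 -c "
from h import *
pour(0,145)"
```

```text
time: 11.58
eef_pos: [534.6, 180.3, 164.0]
orientation: [0.0, 0.173, 0.985, -0.002]
ft_force: [-0.1, 0.3, -3.7]
opening: 0.653
finger_force: 29.9
t 11.58 pos [534.6 180.3 164. ] d [ -71.3 -335.7   -7.7] rot deg [-0.18  0.05  0.07] rot/30 [-0.006  0.002  0.002]
 shift now axes/200 [-0.237 -1.699  0.044]  target axes/200 [-0.239 -1.699  0.038] F [-0.06  0.34 -3.72] M [ 0.01 -0.02  0.  ] open 0.653 29.944311730214395
```

```bash
python3 -m inch '-.02 -.06 0 0 0 0;-.02 -.12 0 0 0 0;-.02 -.17 0 0 0 0;-.02 -.17 0 0 0 0;-.02 -.17 0 0 0 0'
python3 -m inch '-.02 -.17 0 0 0 0;-.02 -.17 0 0 0 0;-.02 -.17 0 0 0 0;-.02 -.17 0 0 0 0;-.02 -.15 0 0 0 0'
python3 -m inch '-.02 -.12 0.02 0 0 0;-.02 -.06 0.02 0 0 0;0 0 0 0 0 0;0 0 0 0 0 0;0 0 0 0 0 0'
python3 -c "
from h import *
pour(0,125);pour(12,125);print(bot.get_obs()['qpos'].round(3))"
```

```text
time: 12.0
eef_pos: [506.1, 41.8, 164.8]
orientation: [0.0, 0.172, 0.985, -0.001]
ft_force: [0.2, -0.7, -3.0]
opening: 0.656
finger_force: 29.9
time: 12.42
eef_pos: [467.5, -122.0, 165.1]
orientation: [0.0, 0.173, 0.985, -0.002]
ft_force: [0.6, -1.2, -3.4]
opening: 0.658
finger_force: 29.9
time: 12.83
eef_pos: [465.5, -153.2, 157.8]
orientation: [0.001, 0.171, 0.985, 0.0]
ft_force: [-0.5, 0.6, -2.8]
opening: 0.66
finger_force: 29.9
t 12.83 pos [ 465.5 -153.2  157.8] d [ -2.2  -2.2 -21.5] rot deg [0.04 0.13 0.27] rot/30 [0.001 0.004 0.009]
 shift now axes/200 [ 0.007 -0.014  0.107]  target axes/200 [ 0.007 -0.014  0.107] F [-0.51  0.59 -2.83] M [ 0.04 -0.03 -0.01] open 0.66 29.944258995819837
t 12.83 pos [ 465.5 -153.2  157.8] d [  0.8  -3.2 -13.9] rot deg [1.000e-02 1.213e+01 2.700e-01] rot/30 [0.    0.404 0.009]
 shift now axes/200 [-0.009 -0.014  0.07 ]  target axes/200 [-0.024 -0.014  0.066] F [-0.51  0.59 -2.83] M [ 0.04 -0.03 -0.01] open 0.66 29.944258995819837
[ 0.57   0.696 -0.559  2.036  0.658  0.59   0.778]
```

```bash
python3 -m inch '-.002 -.007 .023 0 .1 0;-.002 -.007 .023 0 .1 0;-.003 0 .02 0 .1 0;-.003 0 0 0 .1 0;0 0 0 0 0 0'
python3 -m inch '0 0 0 0 0 0' >/dev/null
python3 -c "
from h import *
pour(12,125);pour(20,112);print(bot.get_obs()['qpos'].round(3))"
```

```text
time: 13.25
eef_pos: [467.9, -156.6, 143.9]
orientation: [-0.101, 0.171, 0.98, 0.018]
ft_force: [1.3, 0.5, -2.2]
opening: 0.655
finger_force: 30.0
t 13.33 pos [ 466.4 -156.5  144.2] d [-0.1  0.1 -0.4] rot deg [-0.03  0.23  0.25] rot/30 [-0.001  0.008  0.008]
 shift now axes/200 [0.    0.    0.002]  target axes/200 [0.    0.    0.002] F [-0.61  0.68 -3.12] M [-0.04 -0.29  0.01] open 0.652 29.971474850317463
t 13.33 pos [ 466.4 -156.5  144.2] d [ 2.7 -0.9 -8.8] rot deg [-0.05  8.23  0.24] rot/30 [-0.002  0.274  0.008]
 shift now axes/200 [-0.023  0.     0.04 ]  target axes/200 [-0.028  0.     0.036] F [-0.61  0.68 -3.12] M [-0.04 -0.29  0.01] open 0.652 29.971474850317463
[ 0.606  0.813 -0.628  1.846  0.518  0.876  0.931]
```

```bash
python3 -m inch '-.005 0 .009 0 .055 0;-.005 0 .009 0 .055 0;-.005 0 .009 0 .055 0;-.005 0 .009 0 .055 0;-.005 0 0 0 .055 0'
python3 -m inch '0 0 0 0 0 0;0 0 0 0 0 0' >/dev/null
python3 -c "
from h import *
pour(20,112);pour(28,110);pour(40,108);print(bot.get_obs()['qpos'].round(3))"
```

```text
time: 13.75
eef_pos: [467.7, -158.2, 136.3]
orientation: [-0.172, 0.169, 0.97, 0.029]
ft_force: [0.1, 0.3, -2.6]
opening: 0.657
finger_force: 30.0
t 13.92 pos [ 468.1 -158.4  136.2] d [ 1.   1.  -0.8] rot deg [-0.14 -0.04  0.17] rot/30 [-0.005 -0.001  0.006]
 shift now axes/200 [-0.004  0.006  0.003]  target axes/200 [-0.004  0.006  0.003] F [-1.54  0.42 -3.99] M [-0.18 -0.49  0.03] open 0.656 29.971929109306075
t 13.92 pos [ 468.1 -158.4  136.2] d [ 4.3 -0.2  1.4] rot deg [-0.15  7.96  0.16] rot/30 [-0.005  0.265  0.005]
 shift now axes/200 [-0.017  0.006 -0.014]  target axes/200 [-0.015  0.006 -0.016] F [-1.54  0.42 -3.99] M [-0.18 -0.49  0.03] open 0.656 29.971929109306075
t 13.92 pos [ 468.1 -158.4  136.2] d [10.3 -2.4  4.6] rot deg [-0.17 19.96  0.15] rot/30 [-0.006  0.665  0.005]
 shift now axes/200 [-0.041  0.006 -0.039]  target axes/200 [-0.026  0.006 -0.051] F [-1.54  0.42 -3.99] M [-0.18 -0.49  0.03] open 0.656 29.971929109306075
[ 0.6    0.894 -0.635  1.712  0.452  1.063  1.001]
```

```bash
python3 -m inch '-.002 .001 -.003 0 .044 0;-.002 .001 -.003 0 .044 0;-.002 .001 -.003 0 .044 0;-.002 .001 -.003 0 .044 0;-.002 .001 -.003 0 .044 0' >/dev/null
python3 -m inch '0 0 0 0 0 0;0 0 0 0 0 0;0 0 0 0 0 0;0 0 0 0 0 0'
python3 -m inch '-.002 0 -.004 0 .044 0;-.002 0 -.004 0 .044 0;-.002 0 -.004 0 .044 0;-.002 0 -.004 0 .044 0;-.002 0 -.004 0 .044 0' >/dev/null
python3 -m inch '0 0 0 0 0 0;0 0 0 0 0 0;0 0 0 0 0 0;0 0 0 0 0 0'
python3 -m inch '-.002 0 -.004 0 .044 0;-.002 0 -.004 0 .044 0;-.002 0 -.004 0 .044 0;-.002 0 -.004 0 .044 0;-.002 0 -.004 0 .044 0' >/dev/null
python3 -m inch '0 0 0 0 0 0;0 0 0 0 0 0;0 0 0 0 0 0;0 0 0 0 0 0;0 0 0 0 0 0'
python3 - <<'E'
from h import *
pour(40,108);print(bot.get_obs()['qpos'].round(3))
a=cam('side')['color'][100:260,180:340];b=cam('top')['color'][120:280,250:410]
cv2.imwrite('pics/p6.png',cv2.resize(np.hstack([a,b]),(800,400),interpolation=cv2.INTER_CUBIC))
E
```

```text
time: 14.67
eef_pos: [470.9, -159.1, 138.5]
orientation: [-0.227, 0.168, 0.958, 0.039]
ft_force: [0.3, 0.2, -2.8]
opening: 0.657
finger_force: 30.0
time: 15.42
eef_pos: [474.5, -160.5, 140.9]
orientation: [-0.282, 0.165, 0.944, 0.049]
ft_force: [-1.1, -0.4, -2.3]
opening: 0.66
finger_force: 30.0
time: 16.25
eef_pos: [478.3, -161.9, 143.0]
orientation: [-0.336, 0.162, 0.926, 0.058]
ft_force: [-0.4, -0.8, -2.7]
opening: 0.654
finger_force: 30.0
t 16.25 pos [ 478.3 -161.9  143. ] d [ 0.1  1.1 -2.2] rot deg [-0.14  0.1   0.05] rot/30 [-0.005  0.003  0.002]
 shift now axes/200 [-0.006  0.005  0.009]  target axes/200 [-0.006  0.005  0.009] F [-0.36 -0.75 -2.65] M [-0.3  -0.87  0.01] open 0.654 29.97337930079084
[ 0.548  1.075 -0.613  1.361  0.328  1.534  1.115]
```

View pics/p6.png

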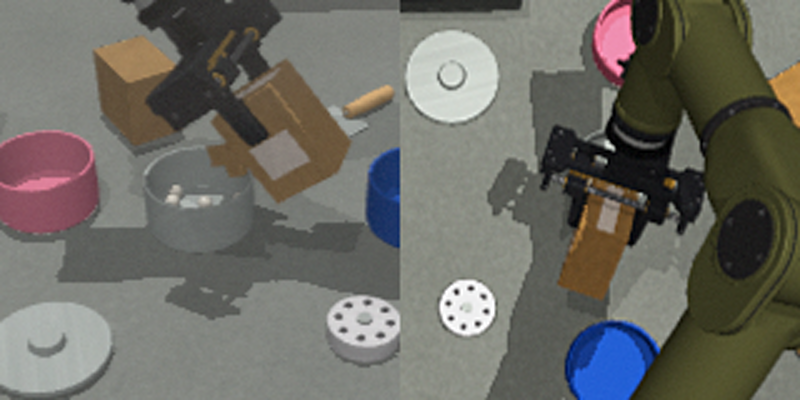

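Balls are showing in the jar around (180,195). I'll tip a bit further and wait, then untip and count.

```bash
python3 -m inch '0 0 -.01 0 .05 0;0 0 -.01 0 .05 0;0 0 0 0 0 0;0 0 0 0 0 0;0 0 0 0 0 0' >/dev/null
python3 -m inch '0 0 0 0 0 0;0 0 0 0 0 0;0 0 0 0 0 0;0 0 0 0 0 0;0 0 0 0 0 0'
python3 -m inch '.01 0 -.08 0 -.1 0;.01 0 -.08 0 -.15 0;.01 0 -.06 0 -.2 0;0 0 0 0 -.2 0;0 0 0 0 -.2 0'
python3 -m inch '0 0 0 0 -.2 0;0 0 0 0 -.2 0;0 0 0 0 -.18 0;0 0 0 0 0 0;0 0 0 0 0 0'
python3 -c "
from h import *
pour(0,170)"
```

```text
time: 17.18
eef_pos: [480.8, -162.8, 145.8]
orientation: [-0.36, 0.161, 0.917, 0.063]
ft_force: [-0.6, -0.6, -2.7]
opening: 0.658
finger_force: 30.0
time: 17.6
eef_pos: [504.2, -170.6, 184.4]
orientation: [-0.146, 0.171, 0.974, 0.025]
ft_force: [-0.5, -0.3, -3.2]
opening: 0.654
finger_force: 30.0
time: 18.02
eef_pos: [501.6, -170.8, 183.8]
orientation: [-0.002, 0.172, 0.985, -0.001]
ft_force: [0.0, -0.3, -2.6]
opening: 0.656
finger_force: 30.0
t 18.02 pos [ 501.6 -170.8  183.8] d [-38.3  15.4  -2.5] rot deg [-0.19 -0.21  0.16] rot/30 [-0.006 -0.007  0.005]
 shift now axes/200 [0.206 0.008 0.013]  target axes/200 [0.206 0.007 0.012] F [ 0.01 -0.25 -2.63] M [-0.01 -0.03 -0.03] open 0.656 29.97114567027893
```

```bash
sed -i 's/533.7,182.1,4/537.0,182.0,4/;s/radians(-11.6)/radians(-10.)/' h.py
python3 -m inch '.1 0 0 0 0 -.11;.1 0 0 0 0 -.11;0 0 0 0 0 -.11;0 0 0 0 0 0'
python3 -c "
from h import *
to(cart(1,170))"
```

```text
time: 18.35
eef_pos: [465.8, -158.7, 183.0]
orientation: [-0.001, 0.087, 0.996, -0.0]
ft_force: [1.0, 0.2, -2.3]
opening: 0.655
finger_force: 30.0
t 18.35 pos [ 465.8 -158.7  183. ] d [ 72.2 340.5  -9. ] rot deg [-0.05 -0.15  0.04] rot/30 [-0.002 -0.005  0.001]
 shift now axes/200 [-0.061  1.739  0.043]  target axes/200 [-0.06   1.739  0.045] F [ 1.05  0.22 -2.28] M [ 0.   -0.06  0.02] open 0.655 29.96938473894261
```

```bash
python3 -m inch '-.005 .06 0 0 0 0;-.005 .12 0 0 0 0;-.005 .17 0 0 0 0;-.005 .17 0 0 0 0;-.005 .17 0 0 0 0' >/dev/null
python3 -m inch '-.005 .17 0 0 0 0;-.005 .17 0 0 0 0;-.005 .17 0 0 0 0;-.005 .17 0 0 0 0;-.005 .17 0 0 0 0' >/dev/null
python3 -m inch '-.005 .14 0 0 0 0;-.005 .06 0 0 0 0;0 0 0 0 0 0;0 0 0 0 0 0;0 0 0 0 0 0'
python3 - <<'E'
from h import *
to(cart(1,100))
t=cam('top');s=cam('side')
c=t['color'];P=cloud(t)
m=(np.hypot(P[...,0]-556.8,P[...,1]+189.4)<50)
a=cv2.resize(c[165:215,310:360],(400,400),interpolation=cv2.INTER_CUBIC);b=cv2.resize(s['color'][150:210,230:290],(400,400),interpolation=cv2.INTER_CUBIC)
cv2.imwrite('pics/j7.png',np.hstack([a,b]))
Q=P[(np.hypot(P[...,0]-556,P[...,1]+189)<80)&(P[...,2]>55)&(P[...,2]<66)]
print(cv2.minEnclosingCircle(Q[:,:2].astype(np.float32)))
E
```

```text
time: 19.6
eef_pos: [537.5, 179.9, 182.3]
orientation: [-0.001, 0.089, 0.996, -0.002]
ft_force: [0.4, -1.3, -2.9]
opening: 0.658
finger_force: 30.0
t 19.6 pos [537.5 179.9 182.3] d [  0.5   1.9 -78.3] rot deg [-0.23 -0.1  -0.16] rot/30 [-0.008 -0.003 -0.005]
 shift now axes/200 [-0.002  0.011  0.391]  target axes/200 [-0.001  0.01   0.391] F [ 0.44 -1.29 -2.86] M [-0.07 -0.03  0.  ] open 0.658 29.970091581344604
((555.3109130859375, -187.7815399169922), 60.05035400390625)
```

View pics/j7.png

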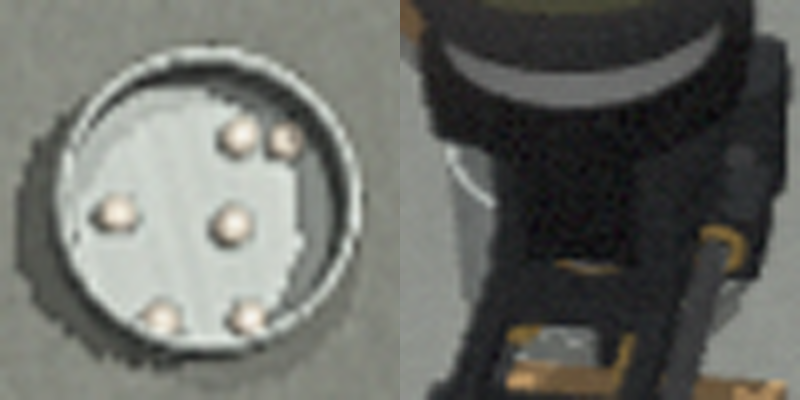

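All six balls are in the jar, and it hasn't moved: (240,135), (285,140), (115,213), (233,225), (162,318), (248,315). Setting the carton down.

```bash
python3 -m inch '0 .005 .1 -.008 0 0;0 .005 .13 0 0 0;0 0 .13 0 0 0;0 0 .1 0 0 0;0 0 .03 0 0 0' >/dev/null
python3 -m inch '0 0 0 0 0 0;0 0 0 0 0 0;0 0 0 0 0 0'
python3 -c "
from h import *
to(cart(1,69.4))"
```

```text
time: 20.37
eef_pos: [538.4, 184.8, 86.3]
orientation: [0.001, 0.087, 0.996, 0.002]
ft_force: [0.5, 0.5, -1.8]
opening: 0.658
finger_force: 30.0
t 20.37 pos [538.4 184.8  86.3] d [ -0.4  -2.9 -12.9] rot deg [ 0.25  0.07 -0.02] rot/30 [ 0.008  0.002 -0.001]
 shift now axes/200 [-0.    -0.015  0.064]  target axes/200 [-0.    -0.015  0.064] F [ 0.47  0.5  -1.77] M [-0.04 -0.03 -0.04] open 0.658 29.97037783905398
```

```bash
python3 -m inch '0 -.013 .025 .008 0 0;0 0 .02 0 0 0;0 0 .008 0 0 0;0 0 0 0 0 0;0 0 0 0 0 0'
python3 -m inch '0 0 .006 0 0 0;0 0 0 0 0 0;0 0 0 0 0 0'
python3 -m inch '0 0 .006 0 0 0;0 0 0 0 0 0;0 0 0 0 0 0'
```

```text
time: 20.78
eef_pos: [537.0, 182.2, 74.3]
orientation: [-0.0, 0.087, 0.996, -0.001]
ft_force: [0.8, 0.7, -2.4]
opening: 0.654
finger_force: 30.0
time: 21.03
eef_pos: [537.0, 182.3, 73.8]
orientation: [-0.0, 0.087, 0.996, -0.001]
ft_force: [-2.8, -1.0, 5.9]
opening: 0.656
finger_force: 29.9
time: 21.28
eef_pos: [537.0, 182.7, 73.5]
orientation: [0.0, 0.087, 0.996, -0.0]
ft_force: [-3.2, -0.9, 12.9]
opening: 0.658
finger_force: 30.0
```

```bash
python3 -m inch '0 0 -.006 0 0 0;0 0 -.003 0 0 0;0 0 0 0 0 0;0 0 0 0 0 0'
python3 -m inch '0 0 0 0 0 0;0 0 0 0 0 0;0 0 0 0 0 0;0 0 0 0 0 0;0 0 0 0 0 0' 0
python3 -m inch '0 0 0 0 0 0;0 0 0 0 0 0;0 0 -.05 0 0 0;0 0 -.1 0 0 0;0 0 -.15 0 0 0'
python3 -m inch '0 0 -.15 0 0 0;0 0 -.15 0 0 0;0 0 -.1 0 0 0;.1 0 0 0 0 0;.1 0 0 0 0 0'
python3 -m inch '.15 0 0 0 0 0;.15 0 0 0 0 0;.15 0 0 0 0 0;.1 0 0 0 0 0;0 0 0 0 0 0'
python3 - <<'E'
from h import *
s=cam('side');t=cam('top')
for n,im in(('s',s),('t',t)):
    P=cloud(im);q=(P[...,2]>106)&(P[...,2]<122)&(abs(P[...,0]-537)<60)&(abs(P[...,1]-182)<60)
    q&=(im['color'][...,2].astype(int)-im['color'][...,0]>10) if n=='s' else True
    print(n,q.sum(),cv2.minAreaRect(P[q][:,:2].astype(np.float32)),P[q].mean(0))
cv2.imwrite('pics/f8.png',np.hstack([cv2.resize(s['color'][:,90:510],(400,400)),cv2.resize(t['color'][80:290,130:450],(400,262)) if 0 else cv2.resize(t['color'][60:340,130:410],(400,400))]))
E
```

```text
time: 21.62
eef_pos: [537.1, 182.1, 73.6]
orientation: [-0.0, 0.087, 0.996, -0.0]
ft_force: [0.1, -0.1, -0.0]
opening: 0.655
finger_force: 30.0
time: 22.03
eef_pos: [537.1, 182.1, 73.7]
orientation: [-0.0, 0.087, 0.996, -0.001]
ft_force: [-0.2, 0.5, -0.1]
opening: 0.993
finger_force: 0.0
time: 22.45
eef_pos: [535.6, 181.4, 133.1]
orientation: [-0.002, 0.087, 0.996, -0.002]
ft_force: [0.4, 0.7, -0.4]
opening: 1.001
finger_force: 0.0
time: 22.87
eef_pos: [498.8, 189.5, 215.9]
orientation: [0.002, 0.088, 0.996, 0.001]
ft_force: [-0.5, -0.7, -0.3]
opening: 0.999
finger_force: 0.0
time: 23.28
eef_pos: [385.1, 208.7, 214.8]
orientation: [-0.001, 0.084, 0.996, -0.001]
ft_force: [-1.0, -0.5, -0.6]
opening: 1.0
finger_force: 0.0
s 1079 ((535.4572143554688, 182.6593017578125), (60.569034576416016, 80.26081848144531), 80.0047607421875) [535.37011003 186.03495233 112.71961673]
t 478 ((533.180419921875, 183.49867248535156), (58.79459762573242, 80.32730865478516), 80.62205505371094) [532.50882828 182.99246531 113.79599335]
```

View pics/f8.png

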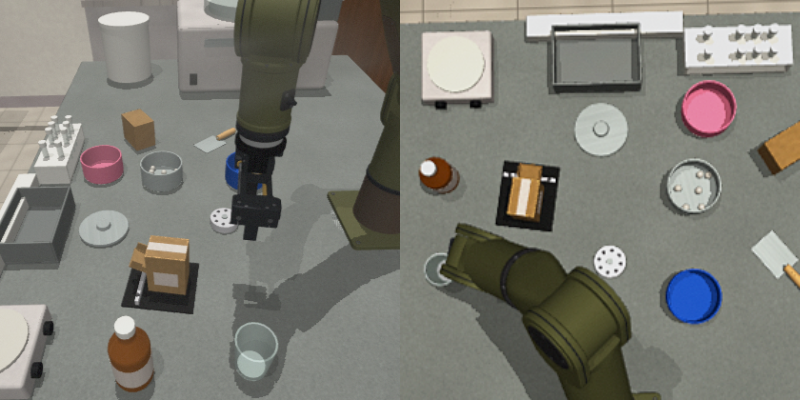

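The carton stands upright on its plate behind the bar, at (168,270) in the side view. The balls are in the jar, the other objects are where they were, and the robot is clear.

```bash
python3 -c "
from plant import bot;print(bot.close_job())"
```

```text
the job is handed in; nothing more can be done
None
```

The job is handed in: the spout was pulled fully out (about 1.2 rad), all six balls are in the steel jar, and the empty carton is upright on its stand behind the bar, about 6 mm back from where it started; nothing else was seen to move.

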